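# Raise the dust cabinet's window to its height flag

## Task

The window of the dental dust cabinet is counterweighted. With the fingertips beneath its lip, push it gently up its slope until the underside of the lip is level with the underside of the small white height flag on the left-hand jamb, then take the hand away. Leave the flag and the things standing around the cabinet where they are, and grasp nothing.

Things in the scene. Friction and masses are not known exactly. Their poses are not given: they have to be found in the camera images.
- cabinet: Grey fixed dust cabinet, 340 deep (x), 320 wide (y), 310 mm high, front (-x) to the robot; origin centre of underside. Upright front wall 100 mm high with two black hand ports (9 mm proud); from its top edge (x -170, z 100 mm) a face slopes up and back at 45 deg to (x 40, z 310 mm), with a 24 mm wide jamb along each side. Roof, rear and upper pane are clear.
- sash: The sliding window: clear pane 270 wide (y), 150 mm long, thin aluminium frame, flush in the slope between the jambs. Origin: middle of its lower edge, which meets the front wall's top edge when shut; slides up by up to 140 mm. Axes: z up-slope (the way it slides), -x straight out of the slope, y along the lip. 0.55 kg, on a hidden counterweight: stays where left; 2 to 3.5 N pushes it up.
- lip_edge (a point): Middle of the outer edge of the underside of the window's push lip; axes as sash. The lip is folded aluminium, 140 mm wide (y), centred: its underside is a flat shelf, 4 mm thick, standing 36 mm square out of the pane, black-edged, 25 mm up-slope of the window's lower edge; above it a cover ramps back to the pane 60 mm farther up. This point is at (-36, 0, 25) mm in sash.
- mark (a point): Height mark: corner nearest the lip of the outer edge of the flag's underside. The flag is a white plate 4 mm thick, 80 wide (y), 36 mm out of the slope, parallel to the lip's shelf, on a black clip on the left (+y) jamb, 11 mm beyond the lip's end. Axes as sash; level when lip_edge has z = 0 in this frame. The clip is stiff (25 N): do not move it.
- tub: White wipes tub with black lid, 90 mm across, 150 mm high, loose, standing right of the cabinet; origin under its centre. Leave it.
- tin: Low round aluminium tin, 68 mm across, 24 mm high, loose, to the front left of the cabinet; origin under its centre. Leave it.
- articulator: Dental articulator with plaster models, 100 x 75 mm, 165 mm high with its pin, loose, standing left of the cabinet; origin under its centre. Leave it.
- brush: Small brush, 150 mm long, lying loose to the front right of the cabinet. Leave it.

How it is judged (in metres and radians):
On the way:
1. the fingers push from beneath the lip and the window slides up (contact force between the fingers and sash above 0.3 N and z of the grasp point in the frame of lip_edge below 0.015 m and linear speed of sash above 0.004 m/s), for 0.2 s.
At the end, for the whole second after the job is handed in: The underside of the lip is level with the underside of the flag within 6 mm along the slope, and the window stands still (z of lip_edge in the frame of mark between -0.006 and 0.006 m and linear speed of sash below 0.01 m/s); the robot touches nothing.
It fails at once if the window is flung (faster than 0.4 m/s) (linear speed of sash above 0.4 m/s).
It fails at once if the flag is shifted by more than 5 mm (distance of mark from where it was at the start of the episode above 0.005 m).
It fails at once if a thing standing around the cabinet is moved or lifted by more than 25 mm (distance of any of tub, tin, articulator, brush from where it was at the start of the episode above 0.025 m).
It also fails if it takes over 29 s, if anything falls off the work surface, if the arm or the gripper's body presses on something with over 40 N, if the wrist force passes 120 N, or if a joint passes its speed limit or range.

## Robot

A 6-joint arm with a two-finger parallel gripper is mounted at the origin on the work surface. World frame = base frame: x ahead of the robot, y to its left, z up, the work surface at z = 0. Lengths are in m, angles in degrees, forces in N, time in s.
With the tool pointing down it reaches from about 0.275 to 0.725 m from the base axis. Payload 5.6 kg.
Tool frame: the origin (TCP) lies midway between the tips of the shut fingers; the grasp point (between the pads) lies 19 mm behind it; z points along the fingers, y is the line along which they close (so a half turn about z gives the same grasp; the last joint's range is limited). The gripper opens to 85 mm and grips with 20 to 120 N. Pads are 22 mm wide; open, the fingers measure 114 mm over their backs; the gripper's body (76 mm by 85 mm) begins 54 mm behind the grasp point. The pads swing forward as they close: fully open they stand 13 mm farther back than shut.
Start: joints at [-60.298, 14.616, 6.199, 0, -81.583, -16.306], TCP at [0.127, -0.535, 0.231] pointing down, gripper open.
Joint ranges: [-168.99, 168.99], [-69.2, 112.95], [-62.41, 85.93], [-164.36, 98.24], [-168.68, -3.75], [-174.98, 174.98]. Speed limits (degrees/s): [147.25, 147.25, 180, 180, 180, 180].

## Interface

Orientations are given as [roll, pitch, yaw] about the fixed x, y, z axes, in that order (R = Rz(yaw) Ry(pitch) Rx(roll)).
In Python, from rig import env gives the robot as it stands. The module is installed in compiled form; this text tells all that it offers.
- The arm moves only by the tool servo_tool, never from a script. Its argument "increments" is a list of rows, each a list of 7 numbers: the turn, a rotation vector about the world's x, y, z in rad, then the shift along the world's x, y, z in m, then the opening, from 0 (shut) to 1 (fully open). A call has 1 to 12 rows; each row shifts and turns the commanded pose from where the row before left it; what a row does not reach is not made up. A row lasts 1/8 s, in which the tool goes at most 62.5 mm and 10.7 degrees, less where a joint would pass 70% of its speed; a pose out of reach is approached as far as the arm can. A call with a gripper value outside its range is refused whole. The fingers move at their own pace and stop on an object; "force" is the grip in N (left out, the last holds). Time passes only in rows, so rows that do not move let the fingers close. It gives the time, the measured TCP pose, the force, the opening and the grip force at its end, in the units of the state.
- env.get_state(): the state, without advancing time (a new reading comes with each control period).
- env.grab_frame(name): name is "scene" or "side" or "wrist"; returns (picture, depth): 480x640x3 uint8, red, green, blue; 480x640 float32, m along the optical axis (not along the pixel's ray), 0 where there is no reading.
- env.camera_params(name): a dict with "K" (3x3 intrinsics, pixels), "extrinsics" (4x4, takes a point from camera to world coordinates); the wrist camera has in their place "tool_from_camera" (4x4, takes a point from camera to tool coordinates, whose origin is the TCP and whose axes are the flange's). Camera axes: x right, y up, looking along -z (the intrinsics and any distortion apply to the point x, -y, -z); pixel columns grow to the right and rows downward; lengths in m; the calibration is good to about 2 mm. A picture is of the moment at which its call begins: read the wrist's pose just before it. camera_params takes no time and is no camera call.
- env.job_done(): hands the job in; it is judged then, once.
Trained networks look in the newest picture that a camera, given by its name, has taken for a name from the list of things; names that differ only in an ending like _2 or _b are one class to them, and where a whole thing is asked for, a point or a joint stands for the part that bears it (a point fixed in the world has none). Each returns a list of dicts, best first, with "p" (0 to 1); they miss things now and then, are a little off and sometimes report something else, mostly with a low value. They report only what shows in the picture. A call takes as long as a camera call.
- env.recognise(camera, name): "centre" ([column, row] in pixels, amid what is visible of it).
- env.trace(camera, name): "pixels" (480x640 bool, what is visible of it) and "centre" ([column, row] in pixels, amid what is visible of it).
The state is a dict: "time_s": time; "q": joint angles; "dq": joint speeds; "tau": joint torques, N m; "tool_pos": TCP position; "orientation": TCP orientation; "contact_force": force on the tool from outside, world axes, zero at the start; "moment": the same for the moment, N m; "width": finger opening in m; "gripper_force": force on a finger pad.
Only numpy, scipy, OpenCV 4.12 (cv2) and the standard library are available. Lean on these libraries where they do the work, as an engineer would, in place of code of your own. Each camera call takes 0.05 s, during which the arm holds its last target. There are 200 camera calls.

## Working session

There is one attempt and no reset: what is moved stays moved. The work goes in short steps, Python scripts to look and compute and a tool call to move; the robot and the scene stay as the last step left them, time stands still between calls to the robot, and variables do not carry over. Pictures are saved under pics/ and viewed, at most 10 in all, crops included, and the job is handed in when it is done.

Besides the shell and the picture viewer there is one more tool, called after ">>>" as name([rows], argument=value, ...), one row to a line, values as JSON. servo_tool: Moves the arm, as the interface text tells. Its arguments: {"type":"object","properties":{"increments":{"type":"array"},"force":{"type":"number"}},"required":["increments"]}

```bash
mkdir -p pics
cat > h.py <<'E'
from rig import env
import numpy as np, cv2
def grab(n):
    im,d=env.grab_frame(n); p=env.camera_params(n); return im,d,p
def pts(d,p,mask=None):
    K=np.array(p["K"]);E=np.array(p["extrinsics"])
    v,u=np.nonzero((d>0) if mask is None else (mask&(d>0))); z=d[v,u]
    c=np.c_[(u-K[0,2])/K[0,0]*z,-(v-K[1,2])/K[1,1]*z,-z]
    return c@E[:3,:3].T+E[:3,3],u,v
def save(im,f): cv2.imwrite("pics/"+f,im[:,:,::-1])
E
python3 - <<'E'
from h import *
for n in("scene","side"):
    im,d,p=grab(n); save(im,n+"1.png"); print(n,{k:np.round(v,3).tolist() if not isinstance(v,str) else v for k,v in p.items()})
    for t in("cabinet","sash","lip_edge","mark","tub","tin","articulator","brush"):
        r=env.trace(n,t)
        if r:
            P,_,_=pts(d,p,r[0]["pixels"]); print(t,round(r[0]["p"],2),r[0]["centre"],len(P),np.round(np.percentile(P,[2,50,98],axis=0),3).tolist() if len(P) else 0)
        else: print(t,None)
print(env.get_state())
E
```

```text
scene {'K': [[457.99, 0.0, 328.28], [0.0, 457.99, 244.122], [0.0, 0.0, 1.0]], 'extrinsics': [[0.916, -0.368, 0.161, 0.713], [0.401, 0.834, -0.379, -0.291], [0.005, 0.411, 0.911, 0.895], [0.0, 0.0, 0.0, 1.0]]}
cabinet 0.77 [387.9, 314.6] 50580 [[0.522, -0.233, 0.089], [0.722, -0.099, 0.283], [0.847, 0.081, 0.363]]
sash 0.75 [298.6, 289.7] 9095 [[0.512, -0.2, 0.107], [0.577, -0.088, 0.163], [0.629, 0.056, 0.21]]
lip_edge 0.59 [297.5, 288.0] 9186 [[0.512, -0.2, 0.106], [0.577, -0.087, 0.164], [0.629, 0.058, 0.21]]
mark 0.91 [330.0, 214.0] 874 [[0.551, 0.014, 0.166], [0.566, 0.062, 0.181], [0.593, 0.103, 0.191]]
tub 0.92 [228.7, 420.1] 3200 [[0.509, -0.353, 0.029], [0.554, -0.313, 0.149], [0.587, -0.273, 0.153]]
tin 0.89 [285.0, 222.7] 772 [[0.426, 0.043, 0.003], [0.458, 0.072, 0.024], [0.489, 0.104, 0.027]]
articulator 0.78 [361.6, 180.2] 2137 [[0.52, 0.159, 0.009], [0.577, 0.197, 0.119], [0.622, 0.242, 0.133]]
brush 0.68 [208.8, 346.6] 1422 [[0.416, -0.296, -0.001], [0.437, -0.212, 0.018], [0.457, -0.155, 0.022]]
side {'K': [[530.783, 0.0, 318.505], [0.0, 530.783, 245.068], [0.0, 0.0, 
[... 837 characters left out ...]
], [0.457, -0.154, 0.024]]
{'time_s': 0.9, 'q': array([-6.02969056e+01,  1.46159412e+01,  6.20068968e+00, -2.43177762e-05,
       -8.15832994e+01, -1.63053311e+01]), 'dq': array([-0.08434907,  0.02393766,  0.01069193,  0.0374588 , -0.02886648,
       -0.0792586 ]), 'tau': array([ 8.19183151e-05, -3.86391521e+01,  2.38071567e+01,  5.36793396e+00,
       -5.40317396e-04, -4.68156500e-07]), 'tool_pos': array([ 0.12745832, -0.5350308 ,  0.23129394]), 'orientation': array([-1.79998616e+02,  4.29927995e-04, -1.66602240e+02]), 'contact_force': array([-0.33589464,  0.51933804, -0.19232587]), 'moment': array([ 0.00807784, -0.01957201, -0.03976334]), 'gripper_force': 0.0, 'width': 0.08498209627873862}
```

View pics/scene1.png

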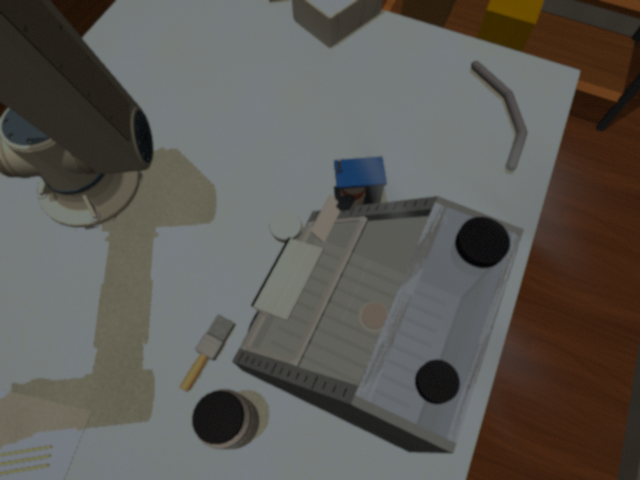

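View pics/side1.png

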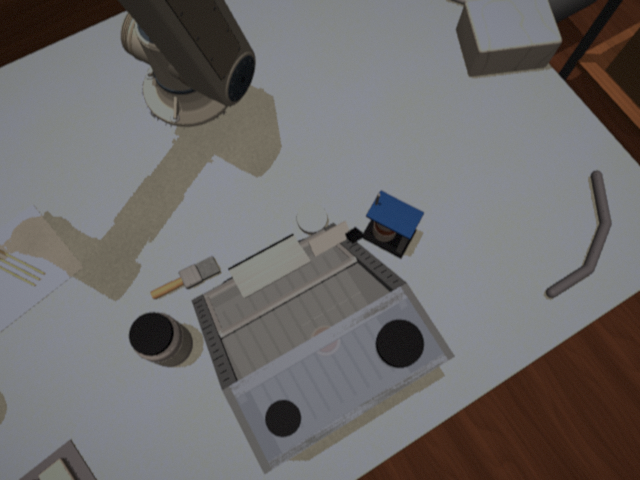

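The pictures show the cabinet in the middle. In the scene view the pale lip cover is at about (287,278), the flag at (325,215) with its black clip at (345,202), the tin at (285,222) and the articulator at (360,180). The tub and brush are on the right. Next I fit the slope frame.

```bash
cat > fit.py <<'E'
from h import *
from scipy.optimize import least_squares
for n in("scene","side"):
    im,d,p=grab(n)
    S=env.trace(n,"sash")[0]["pixels"]; M=env.trace(n,"mark")[0]["pixels"]
    C=env.trace(n,"cabinet")[0]["pixels"]
    P,_,_=pts(d,p,C|S)
    # slope plane n=(-s cos,-s sin,s): robust fit of yaw, offset
    s=np.sqrt(.5)
    Q=P[(P[:,2]>.1)&(P[:,2]<.3)]
    best=(0,)
    for yaw in np.radians(np.arange(-40,40,.5)):
        h=Q@np.array([-s*np.cos(yaw),-s*np.sin(yaw),s])
        hist,e=np.histogram(h,bins=np.arange(-1,1,.002)); k=hist.argmax()
        if hist[k]>best[0]: best=(hist[k],yaw,e[k]+.001)
    _,yaw,c=best
    print(n,"yaw",np.degrees(yaw),"c",c,best[0])
    out=np.array([-s*np.cos(yaw),-s*np.sin(yaw),s]); up=np.array([s*np.cos(yaw),s*np.sin(yaw),s]); y=np.array([-np.sin(yaw),np.cos(yaw),0])
    for nm,m in(("sash",S),("mark",M)):
        A,_,_=pts(d,p,m); o=A@out-c; u=A@up; w=A@y
        for lo in np.arange(-.01,.045,.005):
            b=(o>=lo)&(o<lo+.005)
            if b.sum()>8: print(nm,round(lo,3),b.sum(),"up",np.round(np.percentile(u[b],[2,50,98]),4),"y",np.round(np.percentile(w[b],[2,98]),4))
    R=P[abs(P[:,2]-.31)<.006]
    print("roof",len(R), cv2.minAreaRect(R[:,:2].astype(np.float32)))
E
python3 fit.py
```

```text
scene yaw -1.5000000000000002 c -0.3089999999999994 7238
sash 0.005 214 up [0.4878 0.5919 0.594 ] y [-0.181   0.0704]
sash 0.01 5052 up [0.451  0.5462 0.593 ] y [-0.1858  0.0681]
sash 0.015 990 up [0.444  0.5271 0.5931] y [-0.1867  0.0799]
sash 0.02 419 up [0.4853 0.5162 0.5229] y [-0.1224  0.0137]
sash 0.025 431 up [0.5001 0.5078 0.515 ] y [-0.1229  0.0123]
sash 0.03 398 up [0.4924 0.4996 0.5055] y [-0.1234  0.0119]
sash 0.035 403 up [0.4845 0.4913 0.4976] y [-0.1223  0.0133]
sash 0.04 381 up [0.476  0.4828 0.4896] y [-0.122   0.0117]
mark 0.015 48 up [0.4562 0.5221 0.541 ] y [0.0366 0.099 ]
mark 0.02 135 up [0.5209 0.5244 0.5502] y [0.0279 0.1182]
mark 0.025 129 up [0.5215 0.5244 0.5501] y [0.0275 0.1191]
mark 0.03 216 up [0.5213 0.5261 0.5496] y [0.0289 0.1197]
mark 0.035 102 up [0.5214 0.5237 0.5261] y [0.027  0.1038]
mark 0.04 102 up [0.5206 0.5235 0.5253] y [0.027  0.1054]
roof 19693 ((0.7840448617935181, -0.07242235541343689), (0.3212190568447113, 0.13791000843048096), 88.85324096679688)
side yaw -0.5 c -0.3069999999999994 4223
sash 0.005 477 up [0.4727 0.5757 0.5935] y [-0.18
[... 256 characters left out ...]
ash 0.03 332 up [0.4901 0.4973 0.5041] y [-0.1312  0.0031]
sash 0.035 334 up [0.4809 0.4889 0.4963] y [-0.1308  0.0026]
sash 0.04 322 up [0.4725 0.4804 0.4879] y [-0.1305  0.002 ]
mark -0.01 88 up [0.3394 0.3483 0.3536] y [0.0459 0.1088]
mark -0.005 99 up [0.3376 0.3438 0.3496] y [0.047  0.1103]
mark 0.0 86 up [0.3224 0.339  0.3456] y [0.0465 0.1111]
mark 0.005 91 up [0.3279 0.3341 0.3408] y [0.0476 0.1099]
mark 0.01 94 up [0.2924 0.3293 0.4374] y [0.0498 0.1059]
mark 0.015 66 up [0.3186 0.325  0.3317] y [0.0555 0.1018]
mark 0.02 38 up [0.3148 0.3196 0.3254] y [0.0638 0.0965]
roof 17049 ((0.7825057506561279, -0.07238571345806122), (0.32078951597213745, 0.14015454053878784), 89.1192398071289)
```

>>> servo_tool([
  [0, 0, -0.0844, 0.0227, 0.0383, 0, 0],
  [0, 0, -0.0844, 0.0227, 0.0383, 0, 0],
  [0, 0, -0.0844, 0.0227, 0.0383, 0, 0],
  [-0.0017, -0.0873, 0, 0.0227, 0.0383, 0, 0],
  [-0.0017, -0.0873, 0, 0.0227, 0.0383, 0, 0],
  [-0.0017, -0.0873, 0, 0.0227, 0.0383, 0, 0],
  [-0.0017, -0.0873, 0, 0.0227, 0.0383, 0, 0],
  [-0.0017, -0.0873, 0, 0.0227, 0.0383, 0, 0],
  [-0.0017, -0.0873, 0, 0.0227, 0.0383, 0, 0],
  [-0.0017, -0.0873, 0, 0.0227, 0.0383, 0, 0],
  [-0.0017, -0.0873, 0, 0.0227, 0.0383, 0, 0],
  [-0.0017, -0.0873, 0, 0.0227, 0.0383, 0, 0],
])

```text
time_s: 2.8
tool_pos: [0.3808, -0.1165, 0.2312]
orientation: [-178.8, 40.5, 178.5]
contact_force: [-0.1, -1.7, 0.3]
width: -0.0002
gripper_force: 0.0
```

>>> servo_tool([
  [0, 0, 0, 0, 0, 0, 0],
  [0, 0, 0, 0.011, 0, -0.016, 0],
  [0, 0, 0, 0.011, 0, -0.016, 0],
  [0, 0, 0, 0.011, 0, -0.016, 0],
  [0, 0, 0, 0.011, 0, -0.016, 0],
  [0, 0, 0, 0.011, 0, -0.015, 0],
  [0, 0, 0, 0, 0, 0, 0],
  [0, 0, 0, 0, 0, 0, 0],
])

```text
time_s: 3.8
tool_pos: [0.4361, -0.1213, 0.1556]
orientation: [-178.9, 40.1, 178.3]
contact_force: [-0.4, 0.2, -0.3]
width: 0.0002
gripper_force: 0.0
```

Run:
```python
from h import *
print({k:np.round(v,3).tolist() for k,v in env.get_state().items() if k in("tool_pos","orientation","q","contact_force")})
a=[grab(n)[0] for n in("wrist","scene","side")]
im=np.vstack([np.hstack([a[0],a[1]]),np.hstack([a[2],a[2]])]); save(cv2.resize(im,(800,600)),"m2.png")
```

```text
{'q': [3.5, -17.626, -62.242, 39.265, -7.05, -133.013], 'tool_pos': [0.436, -0.121, 0.156], 'orientation': [-178.868, 40.108, 178.333], 'contact_force': [-0.442, 0.243, -0.336]}
```

View pics/m2.png

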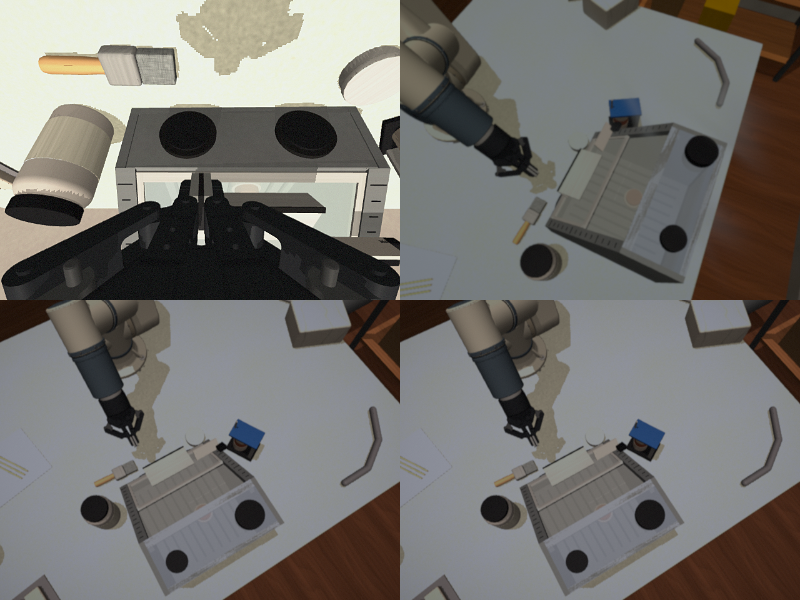

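The picture shows the gripper in front of the cabinet, with the tub and brush clear of it. Joints 3 and 5 are near their limits, so a steeper tool (about 70° down) should be easier for the arm.

>>> servo_tool([
  [0.0022, 0.1164, 0, 0.008, 0.015, 0, 0],
  [0.0022, 0.1164, 0, 0.008, 0.015, 0, 0],
  [0.0022, 0.1164, 0, 0.009, 0.016, -0.005, 0],
  [0, 0, 0, 0, 0, -0.005, 0],
  [0, 0, 0, 0, 0, 0, 0],
])

```text
time_s: 4.58
tool_pos: [0.4601, -0.0748, 0.1442]
orientation: [-178.7, 20.1, 178.5]
contact_force: [-0.0, -0.5, 0.2]
width: 0.0001
gripper_force: 0.0
```

```bash
cat > st.py <<'E'
from h import *
s=env.get_state(); print({k:np.round(v,3).tolist() for k,v in s.items() if k in("tool_pos","orientation","q","contact_force","time_s")})
E
python3 st.py
```

```text
{'time_s': 4.575, 'q': [15.649, -5.706, -36.837, 10.919, -40.474, -114.55], 'tool_pos': [0.46, -0.075, 0.144], 'orientation': [-178.703, 20.102, 178.499], 'contact_force': [-0.032, -0.469, 0.197]}
```

>>> servo_tool([
  [-0.0033, -0.174, 0, 0, 0, 0, 0],
  [0, 0, 0, 0.011, 0, -0.0105, 0],
  [0, 0, 0, 0.011, 0, -0.0105, 0],
  [0, 0, 0, 0.011, 0, -0.0105, 0],
  [0, 0, 0, 0.011, 0, -0.0105, 0],
  [0, 0, 0, 0, 0, 0, 0],
  [0, 0, 0, 0, 0, 0, 0],
])

```text
time_s: 5.45
tool_pos: [0.5042, -0.0754, 0.1033]
orientation: [-178.8, 30.1, 178.4]
contact_force: [0.0, -1.1, -0.4]
width: 0.0004
gripper_force: 0.0
```

```bash
python3 st.py
python3 - <<'E'
from h import *
a=[grab(n)[0] for n in("wrist","scene")]
save(cv2.resize(np.hstack(a),(800,300)),"m3.png")
E
```

```text
{'time_s': 5.45, 'q': [10.856, -2.224, -53.208, 37.624, -12.21, -137.829], 'tool_pos': [0.504, -0.075, 0.103], 'orientation': [-178.768, 30.112, 178.409], 'contact_force': [0.047, -1.069, -0.381]}
```

View pics/m3.png

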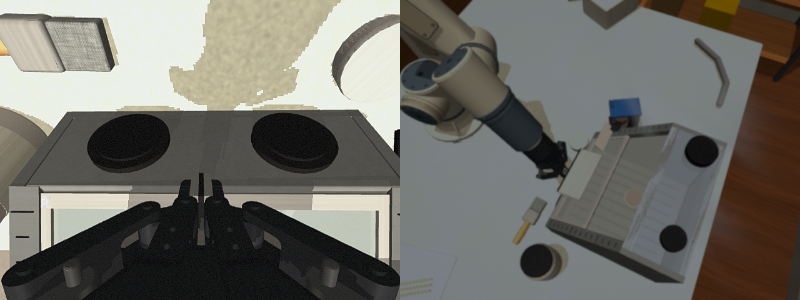

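>>> servo_tool([
  [0, 0, 0, 0.0025, 0, 0.0025, 0],
  [0, 0, 0, 0.0025, 0, 0.0025, 0],
  [0, 0, 0, 0.0025, 0, 0.0025, 0],
  [0, 0, 0, 0.0025, 0, 0.0025, 0],
  [0, 0, 0, 0.0025, 0, 0.0025, 0],
  [0, 0, 0, 0.0025, 0, 0.0025, 0],
  [0, 0, 0, 0.0025, 0, 0.0025, 0],
  [0, 0, 0, 0.0025, 0, 0.0025, 0],
])

```text
time_s: 6.55
tool_pos: [0.525, -0.0752, 0.1228]
orientation: [-178.8, 30.0, 178.4]
contact_force: [-2.3, 0.2, -2.7]
width: -0.0004
gripper_force: 1.4
```

```bash
cat > meas.py <<'E'
from h import *
import sys
yaw=np.radians(-1.1); s=np.sqrt(.5)
out=np.array([-s*np.cos(yaw),-s*np.sin(yaw),s]); up=np.array([s*np.cos(yaw),s*np.sin(yaw),s]); y=np.array([-np.sin(yaw),np.cos(yaw),0])
for n in("scene","side"):
    im,d,p=grab(n)
    if len(sys.argv)>1: save(cv2.resize(im[160:310,230:390] if n=="scene" else im[200:310,220:380],None,fx=4,fy=4,interpolation=cv2.INTER_CUBIC),n+sys.argv[1]+".png")
    P,_,_=pts(d,p); o=P@out; u=P@up; w=P@y
    b=(w>-.19)&(w<.05)&(u>.56)&(u<.70); h,e=np.histogram(o[b],bins=np.arange(-.33,-.25,.001)); c=e[h.argmax()]+.0005
    # cover: points in window, robust line u = k - (o-c)*60/36
    b=(w>-.12)&(w<-.01)&(o>c+.010)&(o<c+.036)&(u>.44)&(u<.62)
    k=u[b]+(o[b]-c)*60/36; lip=np.median(k)-.089
    b2=(w>.015)&(w<.09)&(o>c+.01)&(o<c+.045)&(u>.49)&(u<.56)
    f=u[b2]; of=o[b2]-c; t=f[(of>.01)&(of<.031)]
    print(n,"c",round(c,4),"lip",round(lip,4),"mad",round(np.median(abs(k-np.median(k))),4),b.sum(),"flag top",np.round(np.percentile(t,[5,25,50,75,95]),4),len(t),"flagmax out",round(np.percentile(of,97),4),"remaining",round(np.median(t)-.004-lip,4))
E
python3 meas.py A
```

```text
scene c -0.3085 lip 0.4806 mad 0.0061 3142 flag top [0.5155 0.5235 0.5299 0.5455 0.557 ] 826 flagmax out 0.0432 remaining 0.0454
side c -0.3085 lip 0.4824 mad 0.0071 2509 flag top [0.5139 0.5229 0.5271 0.5435 0.5572] 742 flagmax out 0.043 remaining 0.0408
```

```bash
ls pics
```

```text
m2.png
m3.png
scene1.png
sceneA.png
side1.png
sideA.png
```

View pics/sceneA.png

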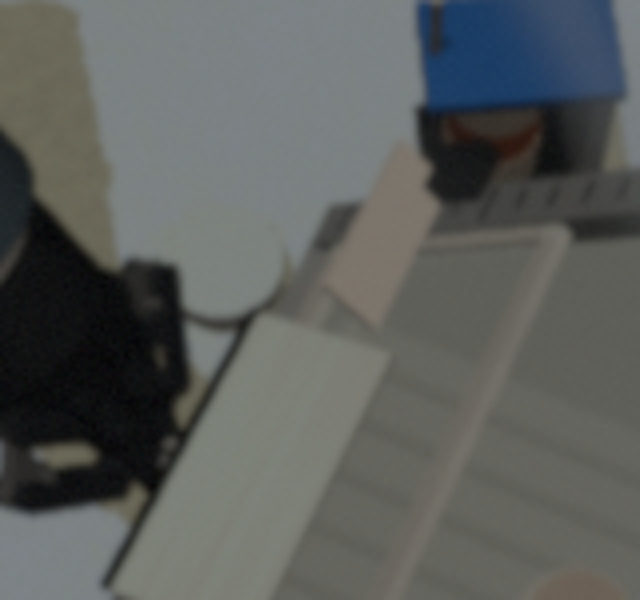

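```bash
python3 - <<'E'
s=open('meas.py').read()
a=s.index("    b=(w>-.19)"); 
s=s[:a]+'''    b=(w>-.12)&(w<-.02)&(o>-.284)&(o<-.262)&(u>.44)&(u<.62)
    k=u[b]+o[b]*60/36; k=np.median(k[abs(k-np.median(k))<.01])
    b2=(w>.02)&(w<.085)&(o>-.285)&(o<-.25)&(u>.505)&(u<.545)
    f=u[b2]; of=o[b2]; m=np.percentile(of,95); t=f[(of>-.283)&(of<-.266)]
    h,e=np.histogram(t,bins=np.arange(.505,.545,.001))
    L=(w>-.12)&(w<-.02)&(o>-.29)&(o<-.24)&(u>.44)&(u<.58); ml=np.percentile(o[L],98)
    print(n,"outer o flag",round(m,4),"lip",round(ml,4),"cover u at -.261:",round(k+.261*60/36,4),"min u lip",round(np.percentile(u[L&(o>-.275)],2),4),"flag top",np.round(np.percentile(t,[10,25,50,75]),4),h.tolist())
'''
open('meas.py','w').write(s)
E
python3 meas.py
```

```text
scene outer o flag -0.2565 lip -0.243 cover u at -.261: 0.4881 min u lip 0.4764 flag top [0.5224 0.5231 0.5238 0.5246] [0, 0, 0, 0, 0, 0, 0, 0, 0, 0, 0, 0, 0, 0, 0, 2, 11, 50, 87, 77, 37, 6, 0, 0, 0, 0, 0, 0, 0, 0, 0, 0, 0, 0, 0, 0, 0, 0, 0, 0]
side outer o flag -0.2558 lip -0.243 cover u at -.261: 0.489 min u lip 0.4768 flag top [0.522  0.5231 0.5241 0.5249] [0, 0, 0, 0, 0, 0, 0, 0, 0, 0, 0, 0, 0, 1, 0, 6, 20, 36, 60, 81, 41, 15, 4, 0, 0, 0, 0, 0, 0, 0, 0, 0, 0, 0, 0, 0, 0, 0, 0, 0]
```

The crop shows the fingertips under the lip's black edge (about (180,450)). The flag (about (380,230)) is still up-slope, and the fit gives about 45 mm to go.

>>> servo_tool([
  [0, 0, 0, 0.0025, 0, 0.0025, 0],
  [0, 0, 0, 0.0025, 0, 0.0025, 0],
  [0, 0, 0, 0.0025, 0, 0.0025, 0],
  [0, 0, 0, 0.0025, 0, 0.0025, 0],
  [0, 0, 0, 0.0025, 0, 0.0025, 0],
  [0, 0, 0, 0.0025, 0, 0.0025, 0],
  [0, 0, 0, 0.0025, 0, 0.0025, 0],
  [0, 0, 0, 0.0025, 0, 0.0025, 0],
  [0, 0, 0, 0.0025, 0, 0.0025, 0],
  [0, 0, 0, 0.0025, 0, 0.0025, 0],
  [0, 0, 0, 0.0025, 0, 0.0025, 0],
  [0, 0, 0, 0, 0, 0, 0],
])

```text
time_s: 8.25
tool_pos: [0.5533, -0.0748, 0.1511]
orientation: [-178.8, 30.2, 178.4]
contact_force: [-1.2, -1.0, -1.3]
width: -0.0003
gripper_force: 0.9
```

```bash
python3 st.py; python3 meas.py B
```

```text
{'time_s': 8.25, 'q': [12.977, -0.089, -38.384, 21.083, -24.045, -122.06], 'tool_pos': [0.553, -0.075, 0.151], 'orientation': [-178.786, 30.174, 178.449], 'contact_force': [-1.249, -0.952, -1.27]}
scene outer o flag -0.2563 lip -0.2427 cover u at -.261: 0.5275 min u lip 0.5154 flag top [0.5225 0.5231 0.5238 0.5245] [0, 0, 0, 0, 0, 0, 0, 0, 0, 0, 0, 0, 0, 0, 0, 3, 8, 46, 99, 79, 29, 2, 0, 0, 0, 0, 0, 0, 0, 0, 0, 0, 0, 0, 0, 0, 0, 0, 0, 0]
side outer o flag -0.2562 lip -0.243 cover u at -.261: 0.5281 min u lip 0.5156 flag top [0.5219 0.5227 0.5239 0.5247] [0, 0, 0, 0, 0, 0, 0, 0, 0, 0, 0, 0, 0, 2, 2, 3, 23, 47, 65, 74, 37, 11, 2, 0, 0, 0, 0, 0, 0, 0, 0, 0, 0, 0, 0, 0, 0, 0, 0, 0]
```

View pics/sceneB.png

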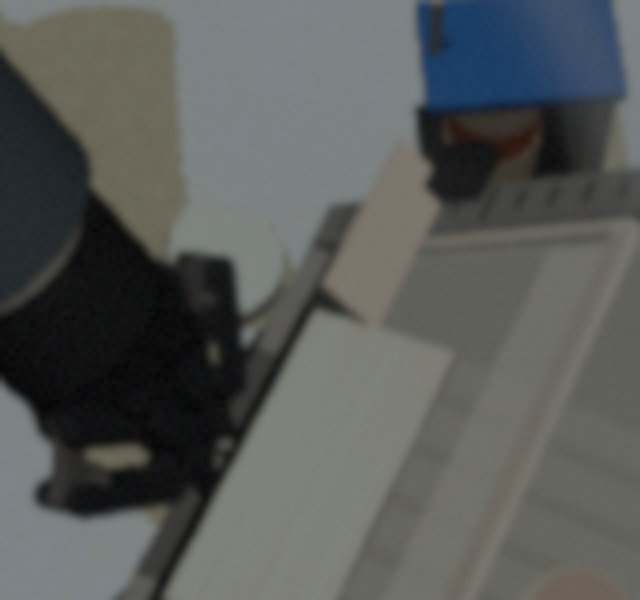

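```bash
cat > edge.py <<'E'
from h import *
yaw=np.radians(-1.1); s=np.sqrt(.5)
out=np.array([-s*np.cos(yaw),-s*np.sin(yaw),s]); up=np.array([s*np.cos(yaw),s*np.sin(yaw),s]); y=np.array([-np.sin(yaw),np.cos(yaw),0])
for n in("scene","side"):
    im,d,p=grab(n); P,uu,vv=pts(d,p); o=P@out;u=P@up;w=P@y
    for nm,lo,hi in(("lipL",-.03,.005),("lipR",-.122,-.105),("flag",.03,.08)):
        b=(w>lo)&(w<hi)&(o>-.29)&(o<-.235)&(u>.50)&(u<.58)
        print(n,nm,b.sum(),"o99",np.round(np.percentile(o[b],[90,95,99]),4),"u",np.round(np.percentile(u[b],[1,3,8]),4))
        for e in np.arange(.512,.53,.002):
            q=b&(u>=e)&(u<e+.002)
            if q.sum()>2: print("   u%.3f"%e,q.sum(),np.round(np.percentile(o[q],[5,50,95]),4),"grey",int(im[vv[q],uu[q]].mean()))
E
python3 edge.py
```

```text
scene lipL 735 o99 [-0.2584 -0.2552 -0.254 ] u [0.5198 0.5217 0.524 ]
   u0.518 8 [-0.2555 -0.2547 -0.2541] grey 34
   u0.520 16 [-0.2594 -0.2549 -0.2544] grey 48
   u0.522 34 [-0.2598 -0.2569 -0.2545] grey 88
   u0.524 47 [-0.2613 -0.2583 -0.2375] grey 97
   u0.526 25 [-0.2624 -0.2607 -0.255 ] grey 119
   u0.528 19 [-0.2636 -0.2619 -0.2597] grey 125
   u0.530 30 [-0.2654 -0.2632 -0.2609] grey 125
scene lipR 406 o99 [-0.2586 -0.2555 -0.2541] u [0.5196 0.5224 0.5242]
   u0.518 4 [-0.2559 -0.2554 -0.2546] grey 31
   u0.520 7 [-0.2555 -0.2546 -0.2542] grey 33
   u0.522 18 [-0.2599 -0.258  -0.2546] grey 87
   u0.524 27 [-0.2615 -0.2588 -0.2542] grey 104
   u0.526 15 [-0.263  -0.2605 -0.2547] grey 118
   u0.528 11 [-0.2631 -0.2621 -0.2601] grey 125
   u0.530 14 [-0.2648 -0.2629 -0.2609] grey 125
scene flag 448 o99 [-0.2573 -0.2563 -0.2555] u [0.5205 0.5212 0.5222]
   u0.520 27 [-0.2759 -0.2572 -0.2559] grey 111
   u0.522 232 [-0.288  -0.2724 -0.2569] grey 115
   u0.524 175 [-0.2879 -0.2728 -0.2563] grey 115
   u0.526 13 [-0.2866 -0.2709 -0.2575] grey 115
side lipL 640 o99 [-0.2583 -0.2553
[... 423 characters left out ...]
326 o99 [-0.2587 -0.2556 -0.2543] u [0.5201 0.5216 0.5242]
   u0.518 3 [-0.2558 -0.2554 -0.2544] grey 41
   u0.520 9 [-0.2597 -0.2549 -0.2536] grey 59
   u0.522 12 [-0.2619 -0.2573 -0.2546] grey 94
   u0.524 21 [-0.2606 -0.2578 -0.2546] grey 119
   u0.526 11 [-0.2638 -0.2605 -0.2565] grey 135
   u0.528 11 [-0.2633 -0.2621 -0.2594] grey 142
   u0.530 11 [-0.2657 -0.2626 -0.261 ] grey 142
side flag 451 o99 [-0.2573 -0.2562 -0.2554] u [0.5194 0.5204 0.5215]
   u0.518 12 [-0.2825 -0.2616 -0.2563] grey 126
   u0.520 47 [-0.2894 -0.272  -0.2559] grey 131
   u0.522 192 [-0.2877 -0.273  -0.2573] grey 134
   u0.524 165 [-0.2869 -0.2699 -0.256 ] grey 134
   u0.526 35 [-0.2874 -0.2717 -0.2566] grey 133
```

```bash
cat > prof.py <<'E'
from h import *
yaw=np.radians(-1.1); s=np.sqrt(.5)
B=np.array([[-s*np.cos(yaw),-s*np.sin(yaw),s],[s*np.cos(yaw),s*np.sin(yaw),s],[-np.sin(yaw),np.cos(yaw),0]])
off={"scene":(230,160),"side":(220,200)}
def prof(n,tag,u,w0,w1,o):
    p=env.camera_params(n);K=np.array(p["K"]);E=np.array(p["extrinsics"])
    U,W=np.meshgrid(u,np.linspace(w0,w1,40),indexing="ij")
    P=np.stack([np.full_like(U,o),U,W],-1)@B
    c=(P-E[:3,3])@E[:3,:3]
    x=K[0,0]*c[...,0]/-c[...,2]+K[0,2]-off[n][0]; y=-K[1,1]*c[...,1]/-c[...,2]+K[1,2]-off[n][1]
    im=cv2.imread("pics/%s%s.png"%(n,tag),0)
    return cv2.remap(im,((x+.5)*4-.5).astype(np.float32),((y+.5)*4-.5).astype(np.float32),cv2.INTER_LINEAR).mean(1).round().astype(int).tolist()
for n in off:
    print(n)
    u=np.arange(.466,.492,.001); print("lipA L",u[0],prof(n,"A",u,-.022,.005,-.256)); print("lipA R",prof(n,"A",u,-.122,-.105,-.256))
    u=np.arange(.505,.532,.001); print("flagA",u[0],prof(n,"A",u,.03,.08,-.256)); print("lipB L",prof(n,"B",u,-.022,.005,-.256)); print("lipB R",prof(n,"B",u,-.122,-.105,-.256))
E
python3 prof.py
```

```text
scene
lipA L 0.466 [115, 115, 115, 113, 111, 108, 104, 98, 90, 81, 72, 63, 56, 52, 53, 58, 66, 76, 86, 95, 104, 110, 116, 119, 122, 123]
lipA R [128, 127, 126, 125, 123, 120, 116, 110, 102, 93, 82, 71, 61, 53, 50, 52, 58, 68, 79, 91, 100, 108, 114, 119, 122, 123]
flagA 0.505 [86, 86, 85, 85, 84, 84, 85, 86, 88, 90, 92, 95, 98, 101, 104, 107, 109, 111, 113, 114, 115, 116, 116, 117, 117, 117, 117, 117]
lipB L [73, 73, 73, 73, 72, 71, 69, 66, 62, 57, 51, 45, 40, 37, 38, 42, 50, 61, 73, 85, 96, 105, 112, 117, 121, 123, 125, 126]
lipB R [61, 61, 61, 61, 61, 59, 58, 55, 52, 48, 43, 37, 32, 29, 30, 35, 43, 55, 68, 81, 93, 103, 111, 117, 121, 124, 126, 126]
side
lipA L 0.466 [114, 114, 113, 111, 109, 105, 100, 93, 84, 74, 63, 54, 46, 43, 44, 50, 60, 72, 85, 98, 110, 121, 129, 135, 139, 142]
lipA R [146, 146, 146, 145, 142, 139, 133, 125, 115, 103, 89, 75, 62, 52, 47, 48, 54, 64, 78, 91, 104, 115, 124, 131, 137, 140]
flagA 0.505 [88, 86, 85, 84, 84, 84, 84, 85, 86, 88, 91, 95, 100, 105, 110, 116, 121, 125, 129, 131, 133, 135, 135, 136, 136, 136, 136, 136]
lipB L [60, 59, 59, 58, 58, 58, 56, 52, 48, 42, 36, 30, 27, 27, 31, 39, 51, 65, 80, 95, 108, 120, 129, 135, 140, 142, 144, 144]
lipB R [104, 101, 98, 96, 94, 92, 89, 85, 79, 71, 62, 52, 43, 37, 35, 39, 47, 60, 74, 89, 103, 116, 125, 133, 138, 142, 143, 144]
```

>>> servo_tool([
  [0, 0, 0, -0.004, 0, -0.004, 0],
  [0, 0, 0, -0.01, 0, -0.01, 0],
  [0, 0, 0, -0.018, 0, 0.018, 0],
  [0, 0, 0, -0.018, 0, 0.018, 0],
  [0, 0, 0, -0.018, 0, 0.018, 0],
  [0, 0, 0, -0.017, 0, 0.017, 0],
  [0, 0, 0, 0, 0, 0, 0],
  [0, 0, 0, 0, 0, 0, 0],
  [0, 0, 0, 0, 0, 0, 0],
])

```text
time_s: 9.57
tool_pos: [0.4676, -0.0751, 0.2064]
orientation: [-178.7, 30.0, 178.4]
contact_force: [0.0, 0.2, -0.5]
width: 0.0002
gripper_force: 0.0
```

```bash
python3 st.py
python3 - <<'E'
from h import *
s=env.get_state(); im,d,p=grab("wrist"); save(im,"w4.png"); np.savez("w4.npz",d=d,pos=s["tool_pos"],ori=s["orientation"],im=im)
print(np.round(p["K"],2).tolist(),np.round(p["tool_from_camera"],4).tolist(),list(p))
E
```

```text
{'time_s': 9.575, 'q': [17.786, -14.097, -40.164, 17.997, -37.096, -121.496], 'tool_pos': [0.468, -0.075, 0.206], 'orientation': [-178.736, 30.003, 178.449], 'contact_force': [0.038, 0.184, -0.453]}
[[338.33, 0.0, 321.43], [0.0, 338.33, 236.67], [0.0, 0.0, 1.0]] [[0.0001, 0.964, 0.2658, 0.068], [1.0, -0.0001, 0.0001, 0.0012], [0.0001, 0.2658, -0.964, -0.1419], [0.0, 0.0, 0.0, 1.0]] ['K', 'tool_from_camera']
```

View pics/w4.png

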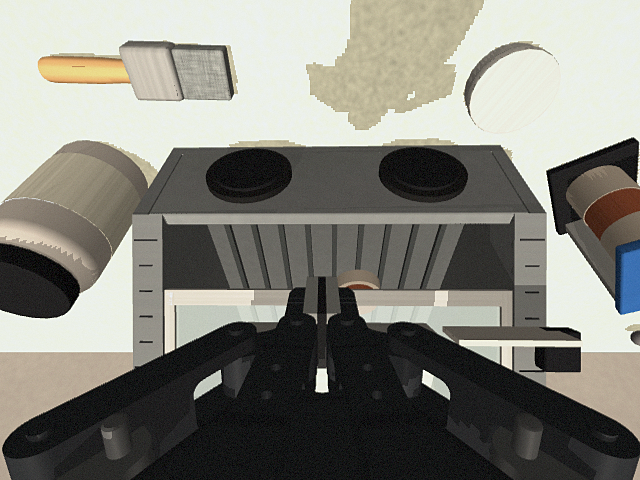

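The wrist view shows the flag's outer edge at about (490,343), but the gripper hides the lip. I'll shift up-slope.

>>> servo_tool([
  [0, 0, 0, 0.013, -0.008, 0.018, 0],
  [0, 0, 0, 0.013, -0.008, 0.018, 0],
  [0, 0, 0, 0.013, -0.008, 0.018, 0],
  [0, 0, 0, 0.013, -0.008, 0.018, 0],
  [0, 0, 0, 0, 0, 0, 0],
  [0, 0, 0, 0, 0, 0, 0],
  [0, 0, 0, 0, 0, 0, 0],
])

```text
time_s: 10.5
tool_pos: [0.5188, -0.1069, 0.2782]
orientation: [-178.8, 30.0, 178.5]
contact_force: [-0.5, -0.2, 0.4]
width: 0.0001
gripper_force: 0.0
```

```bash
python3 st.py
python3 - <<'E'
from h import *
s=env.get_state(); im,d,p=grab("wrist"); save(im,"w5.png"); np.savez("w5.npz",d=d,pos=s["tool_pos"],ori=s["orientation"],im=im)
E
```

```text
{'time_s': 10.5, 'q': [10.146, -8.725, -22.598, 9.597, -47.282, -106.729], 'tool_pos': [0.519, -0.107, 0.278], 'orientation': [-178.757, 29.986, 178.455], 'contact_force': [-0.473, -0.178, 0.393]}
```

View pics/w5.png

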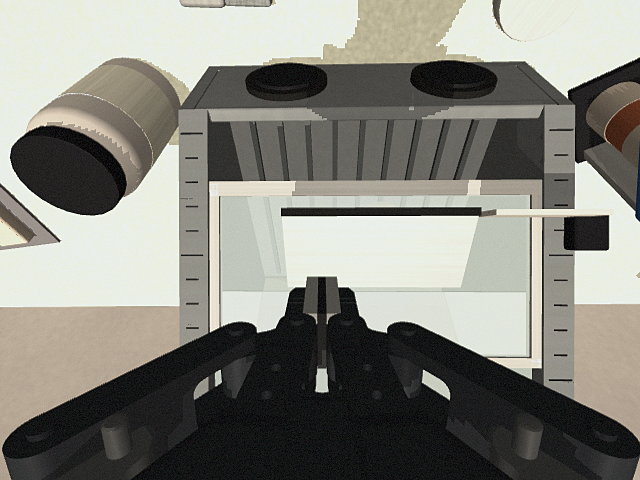

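Run:
```python
from h import *
im=cv2.cvtColor(np.load("w5.npz")["im"],cv2.COLOR_RGB2GRAY)
for x in(300,380,440,470,485,495,505,515,525,535,550,560): print(x,im[203:222,x-1:x+2].mean(1).astype(int).tolist())
```

```text
300 [210, 210, 211, 226, 145, 50, 27, 31, 32, 36, 38, 27, 6, 191, 246, 240, 237, 238, 236]
380 [213, 212, 216, 233, 112, 30, 30, 32, 34, 34, 35, 24, 0, 254, 245, 238, 237, 236, 236]
440 [208, 210, 213, 230, 91, 16, 31, 37, 35, 32, 31, 24, 62, 251, 244, 235, 236, 235, 236]
470 [193, 193, 197, 214, 83, 20, 30, 30, 32, 32, 31, 21, 62, 251, 242, 234, 235, 235, 235]
485 [193, 193, 194, 194, 192, 194, 199, 189, 107, 87, 92, 94, 84, 164, 195, 196, 193, 192, 191]
495 [193, 195, 193, 194, 192, 201, 147, 117, 117, 120, 117, 110, 181, 182, 191, 192, 192, 193, 194]
505 [194, 193, 193, 193, 190, 188, 232, 233, 231, 232, 234, 229, 183, 177, 190, 194, 193, 194, 194]
515 [193, 193, 193, 193, 192, 187, 232, 233, 232, 233, 236, 227, 184, 177, 188, 194, 196, 192, 192]
525 [194, 194, 194, 196, 194, 189, 233, 233, 231, 231, 233, 228, 182, 177, 190, 194, 195, 194, 195]
535 [157, 159, 160, 161, 158, 148, 235, 234, 232, 233, 234, 230, 184, 175, 211, 224, 224, 222, 223]
550 [101, 98, 97, 102, 90, 79, 241, 238, 231, 232, 233, 230, 187, 183, 138, 142, 146, 142, 145]
560 [107, 52, 10, 97, 98, 75, 239, 237, 232, 231, 235, 227, 185, 184, 141, 142, 144, 142, 143]
```

The close wrist view shows the lip's black edge (rows 207–215, x 282–481) in line with the flag's white edge (rows 208.5–215, x 481–580). At 0.7 mm per pixel, they are level within about 1.3 mm. The hand is clear of everything, so I'm handing in.

```bash
python3 -c "
from rig import env
print(env.job_done())"
```

```text
the job is handed in; nothing more can be done
None
```

I pushed the window up about 50 mm with the fingertips beneath its lip, withdrew the hand and handed the job in; the last wrist-camera picture shows the lip's underside within about 1.3 mm of the flag's, and no verdict came back.

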